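# Lock the sander's swing rest with its clevis pin

## Robot

A 7-joint arm with a two-finger parallel gripper is mounted at the origin on the work surface. World frame = base frame: x ahead of the robot, y to its left, z up, the work surface at z = 0. Lengths are in m, angles in degrees, forces in N, time in s.
With the tool pointing down it reaches from about 0.35 to 0.775 m from the base axis. Payload 3.1 kg.
Tool frame: the origin (TCP) lies on the centre line of the jaws, within the pads' length; the fingertips stand 17 mm ahead of it and the grasp point (between the pads) lies 2 mm behind it (robot.tip_reach is the distance from the TCP to the fingertips, in m); z points along the fingers, y is the line along which they close (so a half turn about z gives the same grasp; the last joint's range is limited). The gripper opens to 85 mm and grips with 20 to 120 N. Pads are 22 mm wide; open, the fingers measure 114 mm over their backs; the gripper's body (76 mm by 85 mm) begins 54 mm behind the grasp point. The pads swing forward as they close: fully open they stand 13 mm farther back than shut.
Start: joints at [-70.514, 17.813, 0.802, 86.603, -0.252, 75.585, -1.558], TCP at [0.205, 0.51, 0.248] pointing down, gripper open.
Joint ranges: [-154.91, 154.91], [-16.99, 109.72], [-72.82, 74.43], [7.12, 147.25], [-82.49, 262.49], [11.32, 116.49], [-174.64, 174.64]. Speed limits (degrees/s): [159.86, 159.86, 180, 180, 180, 180, 180].

## Interface

Orientations are given as [roll, pitch, yaw] about the fixed x, y, z axes, in that order (R = Rz(yaw) Ry(pitch) Rx(roll)).
In Python, from station import robot, fingers, vision, workorder, recognise gives the robot as it stands. Calls block until the motion is done:
- robot.move_to(position, orientation): joint-space move of the TCP to a pose.
- robot.line_to(position, orientation=None, velocity=0.15, f_stop=None): straight line of the TCP; orientation=None keeps the orientation; velocity is the mean speed in m/s. With f_stop (N) it stops when the force on the tool has changed by that much, and returns True; else False.
- robot.move_j(angles): joint-space move.
- fingers.gripper_to(opening, force=None): opening from 0.0 (shut) to 1.0 (fully open); force is the grip in N (None keeps the last); returns when the fingers have stopped.
- robot.pause(seconds).
- robot.inverse_kinematics(position, orientation): joint angles nearest the present ones, or None.
- vision.grab_frame(name): name is "side" or "top"; returns the picture (400x640x3 uint8, red, green, blue); there is no depth.
- vision.calibration(name): a dict with "mtx" (3x3 intrinsics, pixels), "extrinsics" (4x4, takes a point from world to camera coordinates). Camera axes: x right, y up, looking along -z (the intrinsics and any distortion apply to the point x, -y, -z); pixel columns grow to the right and rows downward; lengths in m; the calibration is good to about 2 mm. A picture is of the moment at which its call begins. calibration takes no time and is no camera call.
A pose or a line that the arm cannot do raises robot.PlanningError and nothing moves.
- workorder.close_job(): hands the job in; it is judged then, once.
Trained networks look in the newest picture that a camera, given by its name, has taken for a name from the list of things; names that differ only in an ending like _2 or _b are one class to them, and where a whole thing is asked for, a point or a joint stands for the part that bears it (a point fixed in the world has none). Each returns a list of dicts, best first, with "p" (0 to 1); they miss things now and then, are a little off and sometimes report something else, mostly with a low value. They report only what shows in the picture. A call takes as long as a camera call.
- recognise(label, camera): "rect" ([centre column, centre row, width, height] in pixels, round what is visible of it).
Readings, each from a call of its own:
- robot.current_time_s(): time.
- robot.current_joint_positions(): joint angles.
- robot.current_dq(): joint speeds.
- robot.current_joint_torque(): joint torques, N m.
- robot.current_tool_pos(): TCP position.
- robot.current_eef_rot(): TCP orientation.
- robot.current_contact_force(): force on the tool from outside, world axes, zero at the start.
- robot.current_torque(): the same for the moment, N m.
- robot.current_finger_gap(): opening from 0.0 (shut) to 1.0 (fully open).
- robot.current_gripper_force(): force on a finger pad.
Only numpy, scipy, OpenCV 4.12 (cv2) and the standard library are available. Lean on these libraries where they do the work, as an engineer would, in place of code of your own. Each camera call takes 0.05 s, during which the arm holds its last target. There are 200 camera calls.

## Task

Swing the drum sander's aluminium work rest by its black knob until its end is fully home in the steel fork. Then take the steel-headed pin from the wooden rack and push it down through the fork and the rest, past the spring catch, until its head sits flush on the fork; let go of it. Leave the red-headed pin, the sanding block, the wood blank and the jar where they are.

Things in the scene. Friction and masses are not known exactly. Their poses are not given: they have to be found in the camera images.
- sander: Fixed drum sander on a dark green base plate 12 mm thick that spans x -50..170, y -160..160 mm in its frame. Origin on the table plane, midway between fork hole (0, -110) and rest hinge (0, 110). Brown abrasive drum (diameter 70 mm, top at 110 mm) at (105, 0); maroon switch box 50 x 70 mm, up to 53 mm high, at (135, 115). At yaw 0 the drum is away from the robot
- fork_top (a point): Centre of the hole's mouth on top of the steel fork, 70 mm above the table. Fork: two level plates 44 x 44 mm, at heights 60-70 and 30-42 mm, open to the sander's -x, 14 mm web on the +x side, vertical through holes of diameter 14 mm. A spring ball in the lower hole presses on the pin from the side: pushing past it takes 8 to 18 N, more than the pin's weight
- rest_hinge (a point): Point on the vertical hinge axis of the work rest, at the height of the rest's upper face (58 mm), 220 mm from the fork hole
- rest (a joint): Swing angle of the work rest (rad): 0 = against its stop, its end home in the fork with the holes aligned; grows to 1.1 as the end swings out to the sander's -x side (clockwise from above). It stays where it is left (light friction)
- rest_knob (a point): Centre of the top of the black knob on the rest: upright cylinder, diameter 22 mm, at heights 64-96 mm, 130 mm from the hinge axis. The rest itself is an aluminium bar 36 mm wide, 14 mm thick, at heights 44-58 mm
- lug_hole (a point): Centre of the upper mouth of the hole (diameter 14 mm) in the end (lug) of the rest, height 58 mm, 220 mm from the hinge axis
- rack: Fixed wooden block 56 x 116 x 52 mm, origin at the centre of its underside, long side along its y; two holes of diameter 15 mm at y -30 and +30 mm hold the two pins upright, heads resting on its top (height 52 mm)
- pin: The steel-headed pin (100 g): origin at the centre of the underside of its head, z up along its axis. Head a bare steel cylinder, diameter 24 mm (27 mm at its foot), 22 mm tall, above the origin; shank diameter 12 mm, 48 mm long, below it, the last 8 mm tapering to 5 mm. It stands in either hole of the rack
- pin_tip (a point): Lower end of the steel-headed pin's shank, 48 mm below the underside of its head
- red_pin: Bystander in the rack's other hole: the same shape with a red head, shank only 30 mm. Origin at the underside of its head
- sanding_block: Bystander: cork sanding block 100 x 60 x 30 mm on the table, origin at the centre of its underside
- blank: Bystander: flat strip of pale wood 240 x 26 x 10 mm on the table, long along its x, origin at the centre of its underside
- wax_jar: Bystander: closed jar, diameter 64 mm, 75 mm tall, origin at the centre of its underside

How it is judged:
By the outcome, as a careful person would: the job done as asked, in the order asked, and still so for the second after the job is handed in, with the robot touching nothing.
It also fails if it takes over 58 s, if anything falls off the work surface, if the arm or the gripper's body presses on something with over 40 N, if the wrist force passes 120 N, or if a joint passes its speed limit or range.

## Working session

There is one attempt and no reset: what is moved stays moved. The work goes in short steps, each a Python script; the robot and the scene stay as the last script left them, time stands still between calls to the robot, and variables do not carry over. Pictures are saved under pics/ and viewed, at most 10 in all, crops included, and the job is handed in when it is done.

```bash
mkdir -p pics; ls; cat > h.py <<'E'
from station import robot, fingers, vision, workorder, recognise
import numpy as np, cv2
def P(n):
    c=vision.calibration(n); K=np.array(c["mtx"],float); E=np.array(c["extrinsics"],float)
    return K@(np.diag([1,-1,-1,1])@E)[:3]
def proj(n,X):
    p=P(n)@np.r_[X,1]; return p[:2]/p[2]
def tri(a,b):  # a: side pixel, b: top pixel
    x=cv2.triangulatePoints(P("side"),P("top"),np.array(a,float).reshape(2,1),np.array(b,float).reshape(2,1)).ravel(); return x[:3]/x[3]
def atz(n,uv,z):
    M=P(n); A=np.c_[M[:,0],M[:,1],-np.r_[uv,1]]; return np.linalg.solve(A,-(M[:,2]*z+M[:,3]))[:2]
E
python3 - <<'E'
from h import *
for n in("side","top"):
    im=vision.grab_frame(n); cv2.imwrite(f"pics/{n}0.png",im[:,:,::-1])
    c=vision.calibration(n); print(n,{k:np.round(v,3).tolist() for k,v in c.items()})
    for l in ["sander","fork_top","rest","rest_knob","rest_hinge","lug_hole","rack","pin","red_pin","sanding_block","blank","wax_jar"]:
        print(l,[(np.round(d["rect"]).tolist(),round(d["p"],2)) for d in recognise(l,n)[:2]])
print(robot.current_time_s())
E
```

```text
pics
side {'mtx': [[386.363, 0.0, 324.675], [0.0, 386.363, 196.1], [0.0, 0.0, 1.0]], 'extrinsics': [[0.896, -0.443, -0.017, -0.494], [0.248, 0.468, 0.848, -0.256], [-0.368, -0.764, 0.529, -0.822], [0.0, 0.0, 0.0, 1.0]]}
sander [([335.0, 214.0, 131.0, 80.0], 0.9)]
fork_top [([331.0, 215.0, 134.0, 84.0], 0.7)]
rest [([286.0, 210.0, 51.0, 46.0], 0.66)]
rest_knob [([289.0, 208.0, 47.0, 49.0], 0.78)]
rest_hinge [([332.0, 213.0, 134.0, 82.0], 0.78)]
lug_hole [([287.0, 210.0, 45.0, 51.0], 0.6)]
rack [([356.0, 319.0, 62.0, 60.0], 0.58)]
pin [([368.0, 316.0, 14.0, 18.0], 0.65)]
red_pin [([346.0, 300.0, 14.0, 12.0], 0.76)]
sanding_block [([467.0, 295.0, 53.0, 46.0], 0.61), ([288.0, 210.0, 45.0, 52.0], 0.16)]
blank [([270.0, 178.0, 65.0, 20.0], 0.77)]
wax_jar [([267.0, 152.0, 20.0, 22.0], 0.75)]
top {'mtx': [[363.271, 0.0, 317.79], [0.0, 363.271, 199.748], [0.0, 0.0, 1.0]], 'extrinsics': [[0.02, -1.0, -0.006, 0.066], [0.99, 0.019, 0.143, -0.583], [-0.142, -0.009, 0.99, -1.144], [0.0, 0.0, 0.0, 1.0]]}
sander [([312.0, 201.0, 98.0, 102.0], 0.88)]
fork_top [([313.0, 199.0, 98.0, 103.0], 0.74)]
rest [([300.0, 223.0, 60.0, 61.0], 0.96)]
rest_knob [([301.0, 222.0, 58.0, 61.0], 0.69)]
rest_hinge [([313.0, 203.0, 98.0, 102.0], 0.61), ([422.0, 236.0, 8.0, 12.0], 0.23)]
lug_hole [([300.0, 220.0, 64.0, 66.0], 0.88)]
rack [([428.0, 232.0, 39.0, 30.0], 0.81), ([423.0, 234.0, 10.0, 18.0], 0.59)]
pin [([439.0, 229.0, 6.0, 7.0], 0.57), ([303.0, 224.0, 58.0, 57.0], 0.53)]
red_pin [([422.0, 234.0, 12.0, 15.0], 0.53)]
sanding_block [([437.0, 158.0, 28.0, 32.0], 0.91)]
blank [([229.0, 213.0, 8.0, 68.0], 0.89)]
wax_jar [([180.0, 200.0, 27.0, 25.0], 0.65)]
1.3
```

```bash
python3 - <<'E'
import cv2
a=cv2.imread("pics/side0.png")[150:350,240:440]; b=cv2.imread("pics/top0.png")[130:280,250:450]
cv2.imwrite("pics/s1.png",cv2.resize(a,(600,600),interpolation=cv2.INTER_CUBIC)); cv2.imwrite("pics/t1.png",cv2.resize(b,(800,600),interpolation=cv2.INTER_CUBIC))
E
```

```text
(no output)
```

View pics/s1.png

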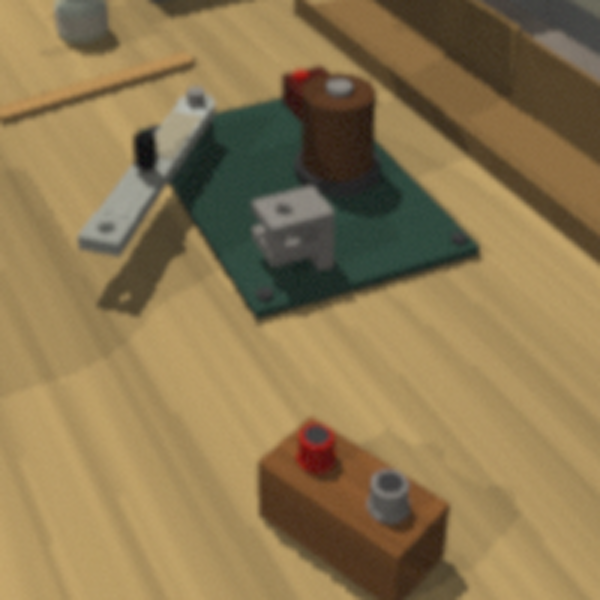

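View pics/t1.png

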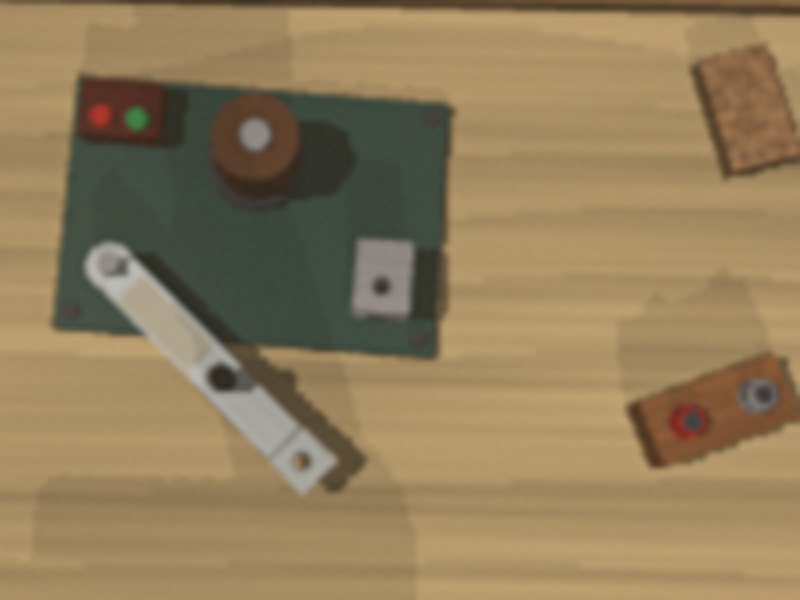

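The side view (3x crop, offset 240,150) shows the fork hole at (284,209), the lug hole at (106,228), the knob top at about (147,131), the steel pin top at (390,482) and the red pin at (317,434). In the top view (4x crop, offset 250,130) the fork hole is at (381,286), the lug hole at (301,461), the knob at (222,376), the hinge at (108,263), the steel pin at (763,394) and the red pin at (690,421).

```bash
python3 - <<'E'
from h import *
s=lambda x,y:((x+.5)/3-.5+240,(y+.5)/3-.5+150)
t=lambda x,y:((x+.5)/4-.5+250,(y+.5)/4-.5+130)
D=dict(fork=((284,209),(381,286),.07),lug=((106,228),(301,461),.058),knob=((147,131),(222,376),.096),hinge=((197,93),(108,262),.066),pin=((390,482),(763,394),.074),red=((317,434),(690,421),.074))
R={}
for k,(a,b,z) in D.items():
    x=tri(s(*a),t(*b)); R[k]=x
    print(k,x.round(4),"side@z",atz("side",s(*a),z).round(4),"top@z",atz("top",t(*b),z).round(4))
n=lambda a,b:np.linalg.norm((R[a]-R[b])[:2])
print(n("fork","hinge"),n("lug","hinge"),n("knob","hinge"),n("pin","red"))
# refine via base plate corners (top z .012)
for c in [(80,75),(452,104),(436,356),(54,327)]: print(atz("top",t(*c),.012).round(4))
E
```

```text
fork [ 0.5752 -0.0097  0.0696] side@z [ 0.5751 -0.0102] top@z [ 0.5749 -0.0096]
lug [0.4356 0.0516 0.0572] side@z [0.4353 0.0505] top@z [0.4357 0.0516]
knob [0.4998 0.1134 0.1024] side@z [0.5046 0.123 ] top@z [0.4988 0.1141]
hinge [0.5905 0.2085 0.0695] side@z [0.5931 0.2142] top@z [0.5907 0.209 ]
pin [ 0.4946 -0.309   0.0747] side@z [ 0.4949 -0.3085] top@z [ 0.4946 -0.3092]
red [ 0.4731 -0.2519  0.0741] side@z [ 0.4737 -0.252 ] top@z [ 0.4724 -0.2517]
0.21872704332001436 0.22048497298349218 0.1314579275007978 0.06097954934826195
[0.7604 0.2456]
[ 0.7407 -0.0724]
[ 0.5253 -0.0596]
[0.5434 0.2588]
```

```bash
cat >> h.py <<'E'
H=np.array([.5889,.2095]); A0=-93.5
def knob(a,z,r=.130):  # a = swing angle in degrees
    phi=A0-a; return [*(H+r*np.array([np.cos(np.radians(phi)),np.sin(np.radians(phi))])),z],[180,0,phi+180]
E
python3 - <<'E'
from h import *
print(robot.current_eef_rot(),robot.tip_reach)
for a in (40.6,20,-2):
    p,o=knob(a,.09); print(np.round(p,3),np.round(o,1),np.round(robot.inverse_kinematics(p,o),1))
p,o=knob(40.6,.09)
robot.move_to([p[0],p[1],.20],o)
print(robot.line_to(p,o,velocity=.1,f_stop=8))
fingers.gripper_to(0.0,20)
print("gap",robot.current_finger_gap(),robot.current_gripper_force(),robot.current_contact_force(),robot.current_time_s())
im=vision.grab_frame("side"); cv2.imwrite("pics/s2.png",cv2.resize(im[130:290,220:440],(800,582),interpolation=cv2.INTER_CUBIC)[:,:,::-1])
E
```

```text
[-1.79996484e+02  2.87714603e-03  1.58129767e+02] 0.017
[0.498 0.116 0.09 ] [180.    0.   45.9] [-42.2  24.8  35.2 105.9 -17.3  54.7 -43.4]
[0.537 0.09  0.09 ] [180.    0.   66.5] [-38.6  28.9  37.2 100.8 -20.3  57.2 -17.2]
[0.585 0.08  0.09 ] [180.    0.   88.5] [-34.7  33.9  37.1  93.2 -22.7  60.6   7.5]
False
gap 0.25102014781523196 21.517461240291595 [-0.86427951 -0.47703528  2.21783898] 4.95
```

View pics/s2.png

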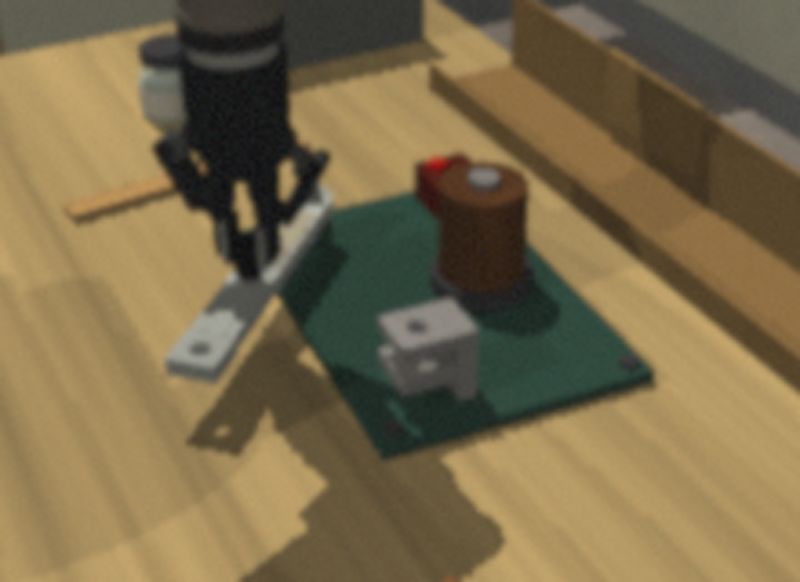

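The gripper is holding the knob, with the jaws across the bar at about (250,240). The gap of 0.251 is about 21.4 mm, which fits the 22 mm knob. Next I swing the rest.

```bash
python3 - <<'E'
from h import *
for a in (33,25,17,9,4):
    p,o=knob(a,.09); s=robot.line_to(p,o,velocity=.08,f_stop=25)
    print(a,s,np.round(robot.current_contact_force(),1))
    if s: break
else:
    p,o=knob(-4,.09); s=robot.line_to(p,o,velocity=.03,f_stop=9)
d=robot.current_tool_pos()[:2]-H
print(s,"r",np.hypot(*d),"angle",A0-np.degrees(np.arctan2(d[1],d[0])),np.round(robot.current_contact_force(),1),robot.current_finger_gap())
fingers.gripper_to(0.6); p=robot.current_tool_pos(); 
robot.line_to([p[0],p[1],.19],velocity=.2)
robot.move_to([.4946,-.309,.17],[180,0,robot.current_eef_rot()[2]])
for n,(x,y) in dict(side=(240,150),top=(250,130)).items():
    im=vision.grab_frame(n); cv2.imwrite(f"pics/{n}3full.png",im[:,:,::-1])
a=cv2.imread("pics/side3full.png")[170:250,260:360]; b=cv2.imread("pics/top3full.png")[175:235,265:365]
cv2.imwrite("pics/c3.png",np.vstack([cv2.resize(a,(500,320),interpolation=cv2.INTER_CUBIC)[:300],cv2.resize(b,(500,300),interpolation=cv2.INTER_CUBIC)]))
print(robot.current_time_s(),robot.current_tool_pos(),robot.current_eef_rot())
E
```

```text
33 False [ 0.  -1.3  3.3]
25 False [-0.1 -1.3  3.6]
17 False [-0.6 -0.9  4.6]
9 False [-0.2 -0.8  5.7]
4 False [-0.1 -1.4  4.5]
True r 0.130053234163178 angle -0.013356507684306962 [-0.7  0.2  4.9] 0.25091681459282056
9.8667 [ 0.49597842 -0.30691719  0.16978315] [ 1.79983462e+02 -6.74739549e-02  8.80500389e+01]
```

View pics/c3.png

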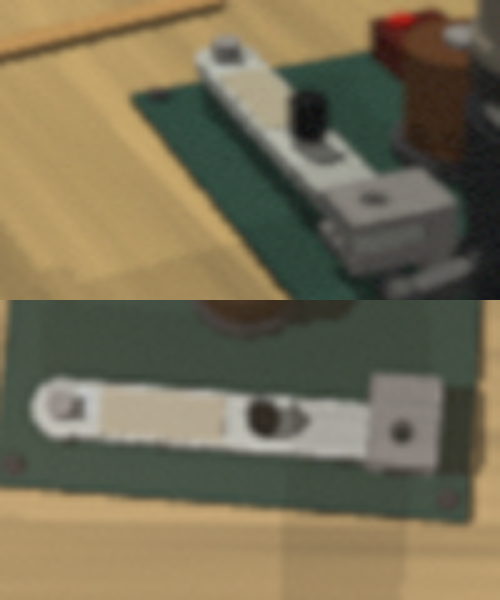

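The rest's end is in the fork, with the bar axis running from the hinge at (65,403) to the fork hole at (401,430). The arm stopped at 0.0° swing, so it is home within about 1 mm. Now I grasp the pin with the jaws perpendicular to the line between the two pins.

```bash
python3 - <<'E'
from h import *
Y=111; o=[180,0,Y]
robot.move_to([.4947,-.3089,.14],o)
fingers.gripper_to(0.7)
print(robot.line_to([.4947,-.3089,.077],o,velocity=.1,f_stop=8),robot.current_tool_pos())
fingers.gripper_to(0.0,70)
print("gap",robot.current_finger_gap(),robot.current_gripper_force(),robot.current_contact_force())
print(robot.line_to([.4947,-.3089,.165],velocity=.12,f_stop=25), robot.current_finger_gap())
robot.line_to([.5751,-.0098,.165],o,velocity=.2)
robot.pause(.3)
print(robot.current_tool_pos(),robot.current_contact_force(),robot.current_time_s())
for n in("side","top"):
    cv2.imwrite(f"pics/{n}4full.png",vision.grab_frame(n)[:,:,::-1])
    print(n,proj(n,[.5751,-.0098,.092]),proj(n,[.5751,-.0098,.14]),proj(n,[.5751,-.0098,.07]))
a=cv2.imread("pics/side4full.png")[165:240,285:385]; 
cv2.imwrite("pics/c4.png",cv2.resize(a,(800,600),interpolation=cv2.INTER_CUBIC))
E
```

```text
False [ 0.49507748 -0.30929216  0.07746865]
gap 0.24349641234443162 68.47392797470093 [-1.46764342  0.41872345  6.10294188]
False 0.24407386990755062
[ 0.57503369 -0.0103304   0.16502517] [-0.86779831 -0.19440301 -0.23344062] 14.675
side [334.21430468 212.14887924] [334.14106157 196.05791173] [334.24661679 219.24760983]
top [345.4239263  200.09622965] [346.53231311 197.82623263] [344.94634615 201.07432277]
```

View pics/c4.png

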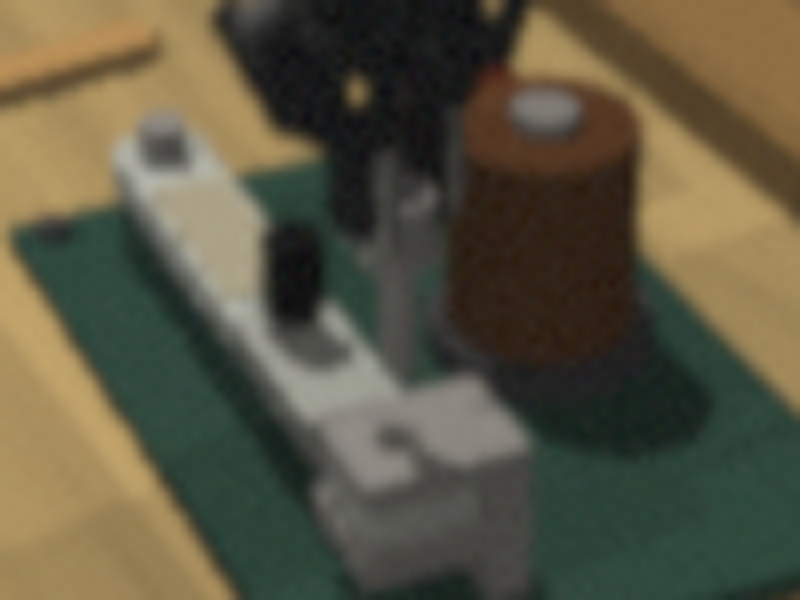

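The pin hangs vertical: its tip is at crop (396,377), which is image (334.4,212.1), against a predicted (334.2,212.1). I insert now.

```bash
python3 - <<'E'
from h import *
x,y=.5751,-.0098
s=robot.line_to([x,y,.118],velocity=.05,f_stop=7)
print(s,np.round(robot.current_tool_pos(),4),np.round(robot.current_contact_force(),1))
if not s:
    s=robot.line_to([x,y,.092],velocity=.03,f_stop=30)
    print(s,np.round(robot.current_tool_pos(),4),np.round(robot.current_contact_force(),1))
print(robot.current_finger_gap(),robot.current_time_s())
cv2.imwrite("pics/side5full.png",vision.grab_frame("side")[:,:,::-1])
a=cv2.imread("pics/side5full.png")[165:240,285:385]
cv2.imwrite("pics/c5.png",cv2.resize(a,(800,600),interpolation=cv2.INTER_CUBIC))
E
```

```text
False [ 0.5752 -0.0099  0.1182] [ 0.4 -0.4 -1.1]
True [ 0.5744 -0.0105  0.0961] [-1.1  0.3  4.9]
0.24357897350182314 16.675
```

View pics/c5.png

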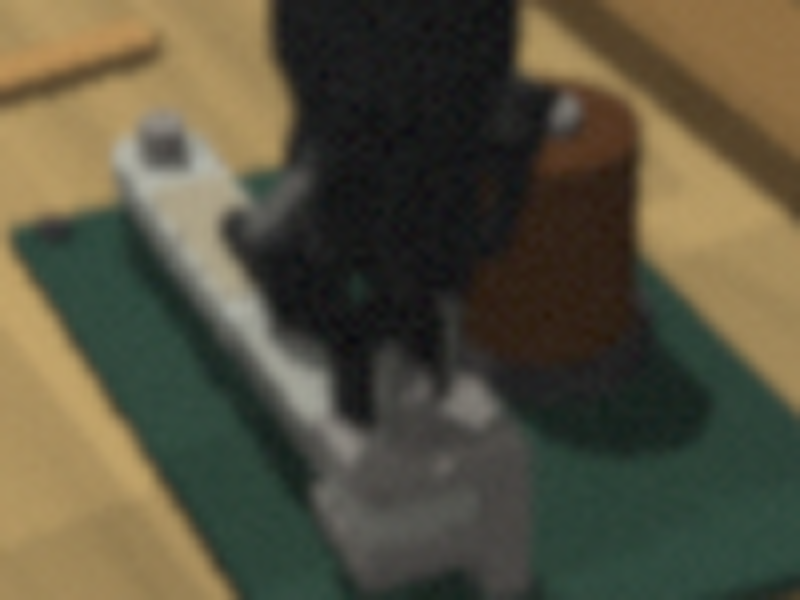

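The head appears seated on the fork and the gripper is close above it. I let go, press the head once with shut fingers to confirm it is flush, then withdraw and look.

```bash
python3 - <<'E'
from h import *
fingers.gripper_to(0.6)
p=robot.current_tool_pos(); x,y=p[:2]
robot.line_to([x,y,.15],velocity=.15); fingers.gripper_to(0.0,40)
x,y=.5751,-.0098
s=robot.line_to([x,y,.102],[180,0,111],velocity=.04,f_stop=28)
print(s,np.round(robot.current_tool_pos(),4),np.round(robot.current_contact_force(),1))
robot.line_to([x,y,.2],velocity=.2)
robot.move_to([.35,-.25,.3],[180,0,111]); robot.pause(.3)
for n in("side","top"): cv2.imwrite(f"pics/{n}6full.png",vision.grab_frame(n)[:,:,::-1])
print(robot.current_time_s())
a=cv2.imread("pics/side6full.png")[165:240,285:385]; b=cv2.imread("pics/top6full.png")
cv2.imwrite("pics/c6.png",cv2.resize(a,(800,600),interpolation=cv2.INTER_CUBIC))
cv2.imwrite("pics/c7.png",cv2.resize(b[130:280,250:450],(800,600),interpolation=cv2.INTER_CUBIC))
E
```

```text
True [ 0.5744 -0.01    0.1092] [-1.7 -0.   5.2]
21.475
```

View pics/c6.png

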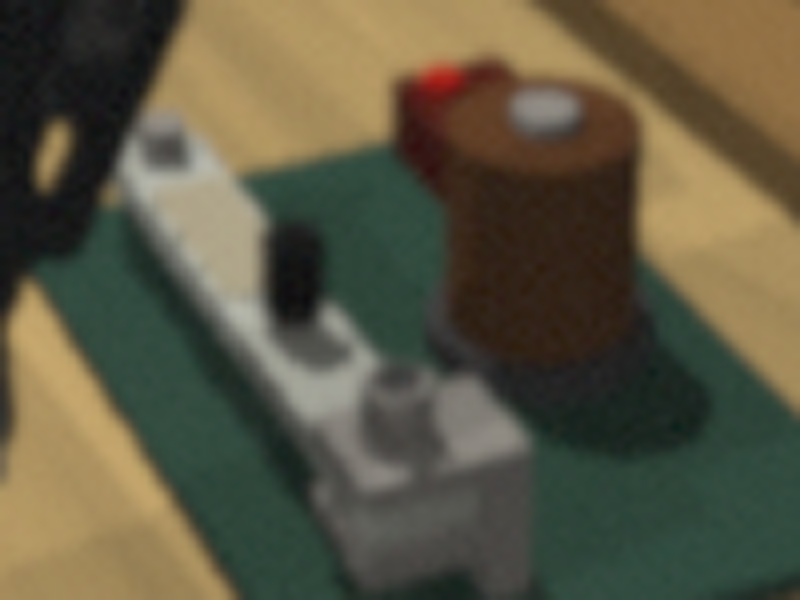

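View pics/c7.png

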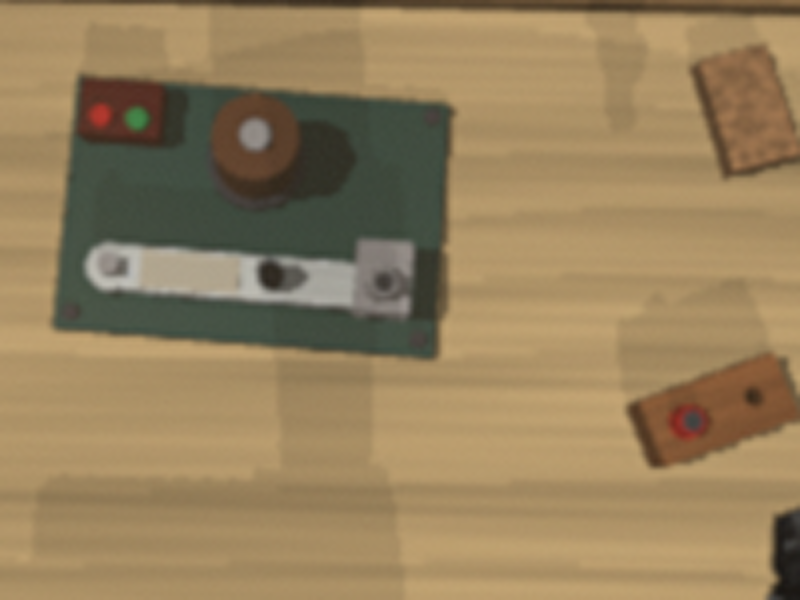

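The pin head stands flush on the fork: its base is at about (400,445) in the side crop, and pressing its top stopped the fingertips at 92.2 mm (92 expected). The red pin at (690,421) and the sanding block haven't moved.

```bash
python3 -c "
from h import *
print(workorder.close_job())"
```

```text
the job is handed in; nothing more can be done
None
```

The rest is home in the fork, and the steel-headed pin is pushed past the catch with its head flush and released; the job was handed in at about 21.5 s with the red pin and sanding block seen unmoved (the blank and jar were not rechecked, but the arm never went near them).

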